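# Lay out a stripped reel in its parts nests

## Task

Take the stack of fishing-reel parts on the work stand apart from the top down, one part at a time, and set each part into the nest plate whose recess fits it (small round: drag knob, middle round: gear, large round: spool, oblong: side cover). Each must end lying flat inside its recess, the same way up as it stood in the stack; leave the oil bottle and the screw cup where they stand.

Things in the scene. Friction and masses are not known exactly. Their poses are not given: they have to be found in the camera images.
- knob: Drag knob, a small ribbed black round knob, 28 mm diameter, 18 mm high, about 40 g; top of the stack at the start. Origin: centre of its underside; z is its axis, up.
- gear: Drive gear, a steel toothed wheel, 40 mm diameter over the teeth, 14 mm high, flat both sides, about 80 g; under the knob at the start. Origin: centre of its underside; z up.
- spool: Aluminium line spool, 32 mm high, about 100 g: lower flange 56 mm diameter (lowest 6 mm), waist 42 mm, upper flange 50 mm diameter (top 8 mm, from 24 to 32 mm above its underside, the place to grip); under the gear at the start. Origin: centre of its underside; z up.
- cover: Side cover of the reel, a white rounded oblong block with four screws, 90 mm along its x, 60 mm along its y, 18 mm high, about 130 g; grip it across the 60 mm (its flat long sides). Bottom of the stack, lying on a round work stand (88 mm diameter, 25 mm high, fixed to the bench) that stands in a different place each time. Origin: centre of its underside; z up.
- knob_nest: Flat black square-edged nest plate fixed to the bench, 96 x 96 mm and 8 mm high, with a 44 mm round recess with a grey floor, 3 mm deep (floor 5 mm above the bench, lip 8 mm), the smallest of the three round recesses, for the drag knob. Origin: centre of its underside, under the middle of the recess; z up.
- gear_nest: Flat black square-edged nest plate fixed to the bench, 96 x 96 mm and 8 mm high, with a 56 mm round recess with a grey floor, 3 mm deep (floor 5 mm above the bench, lip 8 mm), the middle one of the three round recesses, for the drive gear. Origin: centre of its underside, under the middle of the recess; z up.
- spool_nest: Flat black square-edged nest plate fixed to the bench, 96 x 96 mm and 8 mm high, with a 72 mm round recess with a grey floor, 3 mm deep (floor 5 mm above the bench, lip 8 mm), the largest of the three round recesses, for the spool. Origin: centre of its underside, under the middle of the recess; z up.
- cover_nest: Flat black square-edged nest plate fixed to the bench, 126 x 96 mm and 8 mm high, with a 106 x 76 mm oblong recess with a grey floor, 3 mm deep (floor 5 mm above the bench, lip 8 mm), for the side cover; the 106 mm run along its x. Origin: centre of its underside, under the middle of the recess; z up.
- oil_bottle: White plastic oil bottle, 32 mm diameter, 100 mm high, loose, standing among the nests: not to be disturbed. Origin: centre of its underside.
- screw_cup: White ceramic cup with brass screws, 50 mm diameter, 24 mm high, loose, beside the oil bottle: not to be disturbed. Origin: centre of its underside.
Not all that is in view belongs to the job. What is shaped like the gear but green or pink is not meant. What is shaped like the spool but black is not meant.

How it is judged (in metres and radians):
On the way, in this order (a step that is already met when the one before it is completed fails the run):
1. the drag knob lies in its own nest (horizontal distance between knob and knob_nest below 0.0105 m and z of knob in the frame of knob_nest between 0.003 and 0.0068 m and angle between knob's own z axis and vertical below 0.06 rad), for 0.2 s.
2. the gear lies in its own nest (horizontal distance between gear and gear_nest below 0.0105 m and z of gear in the frame of gear_nest between 0.003 and 0.0068 m and angle between gear's own z axis and vertical below 0.06 rad), for 0.2 s.
3. the spool lies in its own nest (horizontal distance between spool and spool_nest below 0.0105 m and z of spool in the frame of spool_nest between 0.003 and 0.0068 m and angle between spool's own z axis and vertical below 0.06 rad), for 0.2 s.
4. the side cover lies in its own nest (horizontal distance between cover and cover_nest below 0.013 m and z of cover in the frame of cover_nest between 0.003 and 0.0068 m and angle between cover's own z axis and vertical below 0.06 rad and angle between the x axis of cover and the x axis of cover_nest, either way round below 0.3 rad), for 0.2 s.
At the end, for the whole second after the job is handed in: Knob, gear, spool and cover each lie flat (within 0.06 rad, z up) on the floor of their own recess, centre within 10.5 mm of the nest's (cover: 13 mm), the cover lengthwise in its oblong recess (within 0.3 rad), all released and at rest (all of step 1 and all of step 2 and all of step 3 and all of step 4 and linear speed of each of knob, gear, spool, cover below 0.02 m/s and contact force between each of knob, gear, spool, cover and the fingers below 0.05 N); the robot touches nothing.
It fails at once if the oil bottle is shoved more than 25 mm or tipped (distance of oil_bottle from where it was at the start of the episode above 0.025 m or angle between oil_bottle's own z axis and vertical above 0.5 rad).
It fails at once if the screw cup is shoved more than 25 mm or tipped (distance of screw_cup from where it was at the start of the episode above 0.025 m or angle between screw_cup's own z axis and vertical above 0.5 rad).
It also fails if it takes over 112 s, if anything falls off the work surface, if the arm or the gripper's body presses on something with over 40 N, if the wrist force passes 120 N, or if a joint passes its speed limit or range.

## Robot

A 7-joint arm with a two-finger parallel gripper is mounted at the origin on the work surface. World frame = base frame: x ahead of the robot, y to its left, z up, the work surface at z = 0. Lengths are in mm, angles in rad, forces in N, time in s.
With the tool pointing down it reaches from about 400 to 850 mm from the base axis. Payload 6.9 kg.
Tool frame: the origin (TCP) lies where the fingers leave the gripper's body, on its centre line; the fingertips stand 73 mm ahead of it and the grasp point (between the pads) lies 54 mm ahead of it; z points along the fingers, y is the line along which they close (so a half turn about z gives the same grasp; the last joint's range is limited). The gripper opens to 85 mm and grips with 20 to 120 N. Pads are 22 mm wide; open, the fingers measure 114 mm over their backs; the gripper's body (76 mm by 85 mm) begins 54 mm behind the grasp point. The pads swing forward as they close: fully open they stand 13 mm farther back than shut.
Start: joints at [1.438, 0.507, -0.238, 1.5, 0.126, 1.149, -0.155], TCP at [147.806, -607.262, 303.875] pointing down, gripper open.
Joint ranges: [-3.08, 3.08], [-0.24, 2.05], [-1.43, 1.35], [0, 2.5], [-1.52, 4.66], [0.17, 1.96], [-2.89, 2.89]. Speed limits (rad/s): [2.39, 2.39, 3.14, 3.14, 3.14, 3.14, 3.14].

## Interface

Orientations are given as a rotation vector (axis times angle).
In Python, from cell import * gives the robot as it stands. The module is installed in compiled form; this text tells all that it offers.
- The arm moves only by the tool servo_tool, never from a script. Its argument "rows" is one flat list of numbers, 7 for each row, row after row: the shift along the tool's x, y, z in cm, then the turn, a rotation vector about the tool's x, y, z in degrees, then the closure in counts, from 0 (fully open) to 255 (shut). In form: [x, y, z, rx, ry, rz, grip, x, y, z, rx, ry, rz, grip, ...]. A call has 1 to 10 rows; each row shifts and turns the commanded pose from where the row before left it, along the tool's axes as they then stand; what a row does not reach is not made up. A row lasts 1/10 s, in which the tool goes at most 50 mm and 8.59 degrees, less where a joint would pass 70% of its speed; a pose out of reach is approached as far as the arm can. A call is refused whole if a number of a shift passes 5 or a number of a turn 8.59, either way. A call with a gripper value outside its range is refused whole. The fingers move at their own pace and stop on an object; "force" is the grip in N (left out, the last holds). Time passes only in rows, so rows that do not move let the fingers close. It gives the time, the measured TCP pose, the force, the opening and the grip force at its end, in the units of the state.
- observe(): the state, without advancing time (a new reading comes with each control period).
- read_camera(name): name is "scene" or "top"; returns the picture (480x640x3 uint8, red, green, blue); there is no depth.
- camera_info(name): a dict with "fx", "fy", "cx", "cy" (pixels), "extrinsics" (4x4, takes a point from camera to world coordinates). Camera axes: x right, y down, z forward; pixel columns grow to the right and rows downward; lengths in mm; the calibration is good to about 2 mm. A picture is of the moment at which its call begins. camera_info takes no time and is no camera call.
- sign_off(): hands the job in; it is judged then, once.
The state is a dict: "t": time; "q": joint angles; "joint_velocities": joint speeds; "effort": joint torques, N m; "ee_pos": TCP position; "tool_rot": TCP orientation; "wrist_force": force on the tool from outside, world axes, zero at the start; "torque": the same for the moment, N m; "width": finger opening in mm; "gripper_force": force on a finger pad.
Only numpy, scipy, OpenCV 4.12 (cv2) and the standard library are available. Lean on these libraries where they do the work, as an engineer would, in place of code of your own. Each camera call takes 0.05 s, during which the arm holds its last target. There are 200 camera calls.

## Working session

There is one attempt and no reset: what is moved stays moved. The work goes in short steps, Python scripts to look and compute and a tool call to move; the robot and the scene stay as the last step left them, time stands still between calls to the robot, and variables do not carry over. Pictures are saved under pics/ and viewed, at most 14 in all, crops included, and the job is handed in when it is done.

Besides the shell and the picture viewer there is one more tool, called after "Emit:" in YAML: its name, and indented under it one key for each argument. servo_tool: Moves the arm, as the interface text tells. Its arguments: {"type":"object","properties":{"rows":{"type":"array","items":{"type":"number"}},"force":{"type":"number"}},"required":["rows"]}

```bash
mkdir -p pics; python3 - <<'E'
from cell import *
import cv2
for n in("scene","top"):
    cv2.imwrite(f"pics/{n}0.png",read_camera(n)[:,:,::-1]); print(n,camera_info(n))
s=observe();print(s)
E
```

```text
scene {'fx': 483.6822302925409, 'fy': 483.6822302925409, 'cx': 319.7555739289057, 'cy': 233.77662616403947, 'extrinsics': array([[-1.16498902e-01,  8.36029177e-01, -5.36174619e-01,
         9.85219900e+02],
       [ 9.93148648e-01,  9.30851896e-02, -7.06463733e-02,
         7.79059444e+01],
       [-9.15251323e-03, -5.40731323e-01, -8.41145569e-01,
         8.49591950e+02],
       [ 0.00000000e+00,  0.00000000e+00,  0.00000000e+00,
         1.00000000e+00]])}
top {'fx': 476.68348921607316, 'fy': 476.68348921607316, 'cx': 315.2135079946745, 'cy': 226.66445904595287, 'extrinsics': array([[ 3.89023386e-03, -9.71028433e-01,  2.38932311e-01,
         3.35276085e+02],
       [-9.99977855e-01, -5.06764697e-03, -4.31369696e-03,
         7.94178830e+00],
       [ 5.39954700e-03, -2.38910238e-01, -9.71026644e-01,
         7.75829701e+02],
       [ 0.00000000e+00,  0.00000000e+00,  0.00000000e+00,
         1.00000000e+00]])}
{'t': 0.1, 'q': array([ 1.43750028,  0.50823092, -0.23753242,  1.50101347,  0.12571376,
        1.14890383, -0.15481923]), 'joint_velocities': array([-1.91551452e-04, -7.91247158e-05,  8.33956846e-04, -4.68581862e-03,
       -3.49858139e-04,  2.28299461e-03,  1.74204975e-03]), 'effort': array([-5.39387474e-03, -6.21839190e+01, -2.19447881e+00, -2.50205201e+01,
        1.26272097e-02,  7.81627663e-03,  3.04751484e-05]), 'ee_pos': array([ 147.68371002, -606.96426826,  303.13743384]), 'tool_rot': array([-3.11768854e+00, -3.74019702e-01,  3.58387556e-04]), 'wrist_force': array([ 0.8470185 , -0.36006232, -1.16773321]), 'torque': array([0.0480156 , 0.02551585, 0.01674553]), 'gripper_force': 0.0, 'width': 85.52904455460786}
```

View pics/top0.png

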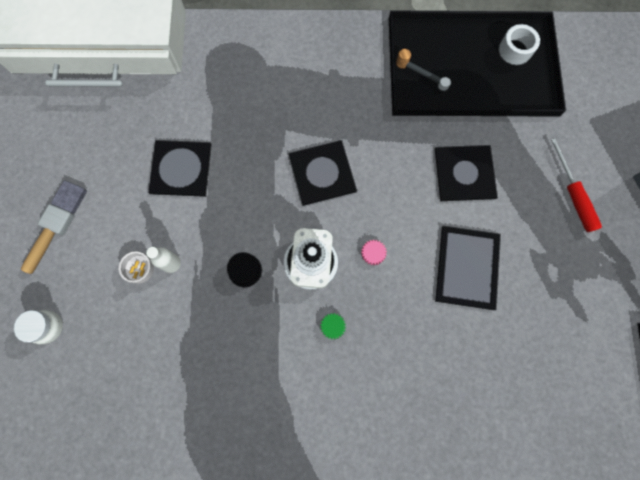

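View pics/scene0.png

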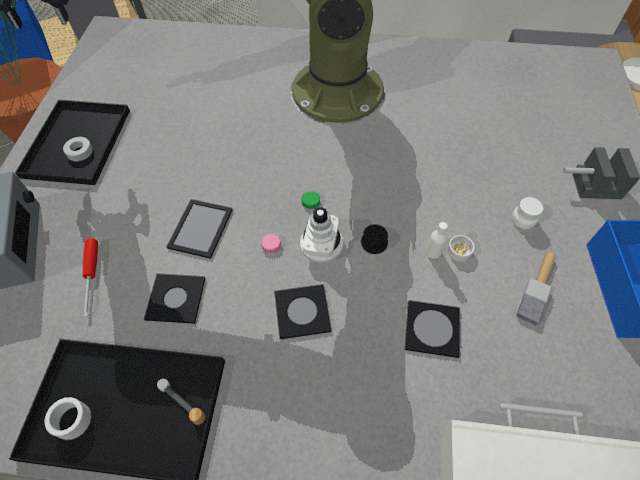

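The top view shows the stack at about (312,255). Nests: spool (180,168), gear (323,172), knob (466,173) and cover (468,268). Decoys are the pink gear (374,252), the green gear (333,326) and the black spool (244,270). The bottle is at (163,260) and the cup at (135,267). In the scene view the stack's knob is at (320,214).

Next I'll measure everything.

```bash
cat > h.py <<'E'
from cell import *
import cv2, numpy as np
def ray(n,u,v):
    c=camera_info(n);E=c["extrinsics"]
    return E[:3,3],E[:3,:3]@np.array([(u-c["cx"])/c["fx"],(v-c["cy"])/c["fy"],1])
def onz(n,u,v,z):
    o,d=ray(n,u,v);return o+d*(z-o[2])/d[2]
def contours(m):
    return [c for c in cv2.findContours(m.astype(np.uint8),cv2.RETR_CCOMP,cv2.CHAIN_APPROX_NONE)[0]]
def poly(n,c,z): return np.array([onz(n,*p,z)[:2] for p in c.reshape(-1,2)],np.float32)
E
python3 - <<'E'
from h import *
seeds={"top":dict(spool=(180,168),gear=(323,172),knob=(466,173),cover=(468,268)),
"scene":dict(spool=(433,328),gear=(302,311),knob=(175,298),cover=(201,228))}
for n in seeds:
    im=read_camera(n);hi=im.max(2)
    for k,(u,v) in seeds[n].items():
        f=hi.copy();m=np.zeros((482,642),np.uint8)
        cv2.floodFill(f,m,(u,v),255,12,12,cv2.FLOODFILL_MASK_ONLY|(1<<8))
        c=max(contours(m[1:-1,1:-1]),key=cv2.contourArea)
        P=poly(n,c,8.);r=cv2.minAreaRect(P);e=cv2.fitEllipse(P)
        print(n,k,"rect",np.round(r[0],1),np.round(r[1],1),round(r[2],1),"ell",np.round(e[0],1),np.round(e[1],1),hi[v,u])
# clutter
im=read_camera("top");hsv=cv2.cvtColor(im,cv2.COLOR_RGB2HSV)
for k,p,z in(("pink",(374,252),14),("green",(333,326),14),("blackspool",(244,270),32),("bottle",(154,252),100),("cup",(135,267),24)):
    print(k,np.round(onz("top",*p,z),0))
a=cv2.resize(im[205:305,262:362],(600,600),interpolation=cv2.INTER_CUBIC)
b=cv2.resize(read_camera("scene")[185:285,270:370],(600,600),interpolation=cv2.INTER_CUBIC)
cv2.imwrite("pics/c1.png",cv2.resize(np.hstack([a,b]),(800,400))[:,:,::-1])
E
```

```text
top spool rect [627.4 236.9] [68.  66.6] 3.6 ell [627.6 236.7] [67.2 67.7] 125
top gear rect [620.6  -6.7] [50.7 51.4] 0.3 ell [620.9  -6.8] [51.3 52.2] 126
top knob rect [ 621.  -251.3] [38.  38.4] 0.3 ell [ 621.5 -251.5] [38.4 39.3] 125
top cover rect [551.5  -7.8] [ 822.7 1200.6] 0.5 ell [566.7 -11.2] [ 941.6 1295.3] 127
scene spool rect [629.3 236.7] [65.9 68.7] 6.5 ell [629.1 236.9] [66.4 68.1] 136
scene gear rect [622.3  -7. ] [50.7 50.9] 7.0 ell [622.1  -6.7] [50.6 51.9] 141
scene knob rect [ 622.4 -251.4] [38.9 38. ] 15.3 ell [ 622.6 -251.5] [38.1 39.5] 145
scene cover rect [ 459.2 -244.6] [ 73.7 103.7] 81.9 ell [ 459.4 -244.2] [ 83.2 120. ] 150
pink [481. -91.  14.]
green [363. -24.  14.]
blackspool [448. 116.  32.]
bottle [463. 237. 100.]
cup [453. 291.  24.]
```

View pics/c1.png

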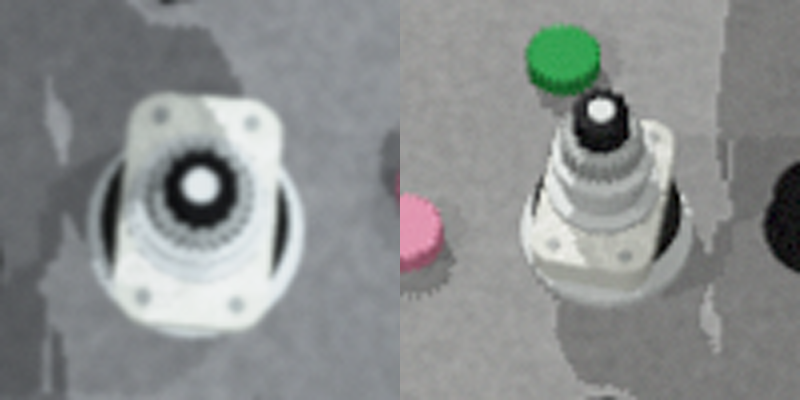

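The left crop (top view) shows white cover, spool, gear and knob stacked on the white stand; the knob's white cap is at (201,185) in the crop, full-image (312,251). The right crop (scene view) shows the same stack with the cap at about full-image (320,212). The rivals are the pink gear (374,252) and the green gear (333,326), both flat on the bench, plus the black spool (244,270). I pick the steel gear and aluminium spool in the stack.

```bash
cat >> h.py <<'E'
def tri(p,q):
    o1,d1=ray("top",*p);o2,d2=ray("scene",*q)
    s=np.linalg.lstsq(np.stack([d1,-d2],1),o2-o1,rcond=None)[0]
    a,b=o1+s[0]*d1,o2+s[1]*d2
    return (a+b)/2,np.linalg.norm(a-b)
E
python3 - <<'E'
from h import *
pts={}
for n,(u,v) in dict(top=(312,252),scene=(320,213)).items():
    g=read_camera(n).max(2)
    # dark knob ring around the seed
    m=(g<75).astype(np.uint8);num,L,st,ce=cv2.connectedComponentsWithStats(m)
    ids=[i for i in range(1,num) if abs(ce[i]-(u,v)).max()<12 and st[i,4]>30]
    for i in ids: print(n,"dark",st[i],ce[i].round(1))
    w=(g>170).astype(np.uint8);num,L,st,ce=cv2.connectedComponentsWithStats(w)
    ids=[i for i in range(1,num) if abs(ce[i]-(u,v)).max()<5 and 5<st[i,4]<200]
    for i in ids: print(n,"cap",st[i],ce[i].round(1)); pts[n]=ce[i]
if len(pts)==2: print("cap",tri(pts["top"],pts["scene"]))
print("top z107",onz("top",*pts["top"],107),"scene",onz("scene",*pts["scene"],107))
# cover edges, top view: left & right long edges (from crop) at z=43 ; nest edges at z=8
X=lambda p:(262+p[0]/4,205+p[1]/4)
for nm,a,b in(("L",(118,300),(129,110)),("R",(271,310),(283,115))):
    A,B=[onz("top",*X(p),43)[:2] for p in(a,b)];d=B-A;print(nm,A.round(1),B.round(1),np.degrees(np.arctan2(d[1],d[0])))
# cover nest recess, top view, by gray threshold in window
im=read_camera("top").max(2)[225:312,432:505]
m=(im>85).astype(np.uint8);num,Lb,st,ce=cv2.connectedComponentsWithStats(m)
i=Lb[268-225,468-432];c=max(contours(Lb==i),key=cv2.contourArea)+np.array([432,225])
r=cv2.minAreaRect(poly("top",c,6.5));print("nest top",r)
E
```

```text
top dark [303 243  18  19 190] [311.5 252.4]
top cap [308 247   8   8  50] [311.7 250.8]
scene dark [313 207  14  16 136] [319.9 215.6]
scene cap [317 210   6   5  27] [319.6 211.9]
cap (array([464.10694776,   9.71168111, 108.01302194]), np.float64(0.15064817436469977))
top z107 [464.29417641   9.78936972 107.        ] scene [463.40209931   9.54340732 107.        ]
L [430.8  40.9] [505.9  37.7] -2.4032705520778728
R [427.2 -18. ] [504.2 -23. ] -3.711328515200785
nest top ((458.73431396484375, -245.30130004882812), (75.06914520263672, 105.33206176757812), 81.9391860961914)
```

Emit:
servo_tool:
  rows: [0, 0, 0, 0, 0, 8.35, 0, 0, 0, 0, 0, 0, 8.35, 0, 2, -2.4, 0, 0, 0, 0, 0, 3.1, -3.7, 0, 0, 0, 0, 0, 3.1, -3.7, 0, 0, 0, 0, 0, 3.1, -3.7, 0, 0, 0, 0, 0, 3.1, -3.7, 0, 0, 0, 0, 0, 3.1, -3.7, 0, 0, 0, 0, 0, 3.1, -3.7, 0, 0, 0, 0, 0, 3.1, -3.7, 0, 0, 0, 0, 0]
  force: 40

```text
t: 1.45
ee_pos: [400.5, -335.6, 304.2]
tool_rot: [3.14, -0.083, 0.001]
wrist_force: [1.4, -0.1, 0.0]
width: 85.6
gripper_force: 0.0
```

```bash
cat >> h.py <<'E'
from scipy.spatial.transform import Rotation as Ro
def go(x,y,z):
    s=observe();R=Ro.from_rotvec(s["tool_rot"]).as_matrix();d=np.array([x,y,z])-s["ee_pos"]
    yaw=np.degrees(np.arctan2(R[1,0],R[0,0]))
    print("t",round(s["t"],1),"pos",s["ee_pos"].round(1),"yaw",yaw.round(1),"tilt",R[2,:2].round(3),"w",round(s["width"],1),"d cm",(R.T@d/10).round(2),"F",s["wrist_force"].round(1))
E
python3 -c "
from h import *
go(464,9.7,250)"
```

```text
t 1.4 pos [ 400.5 -335.6  304.2] yaw -3.0 tilt [0.001 0.001] w 85.6 d cm [  4.52 -34.82   5.41] F [ 1.4 -0.1  0. ]
```

Emit:
servo_tool:
  rows: [0.56, -3.5, 0.6, 0, 0, 0, 0, 0.56, -4.5, 0.6, 0, 0, 0, 0, 0.56, -4.5, 0.6, 0, 0, 0, 0, 0.56, -4.5, 0.6, 0, 0, 0, 0, 0.56, -4.5, 0.6, 0, 0, 0, 0, 0.56, -4.5, 0.6, 0, 0, 0, 0, 0.56, -4.5, 0.6, 0, 0, 0, 0, 0.6, -4, 0.6, 0, 0, 0, 0, 0, 0, 0, 0, 0, 0, 0, 0, 0, 0, 0, 0, 0, 0]

```text
t: 2.45
ee_pos: [462.7, 5.8, 255.9]
tool_rot: [3.141, -0.078, -0.0]
wrist_force: [0.3, -1.0, -0.2]
width: 85.3
gripper_force: 0.0
```

```bash
python3 -c "
from h import *
go(464,9.7,167)"
```

```text
t 2.5 pos [462.7   5.8 255.9] yaw -2.9 tilt [-0.  0.] w 85.3 d cm [ 0.11 -0.4   8.89] F [ 0.3 -1.  -0.2]
```

Emit:
servo_tool:
  rows: [0.1, -0.4, 2.0, 0, 0, 0, 0, 0, 0, 3.0, 0, 0, 0, 0, 0, 0, 2.5, 0, 0, 0, 0, 0, 0, 1.35, 0, 0, 0, 0, 0, 0, 0, 0, 0, 0, 90, 0, 0, 0, 0, 0, 0, 120, 0, 0, 0, 0, 0, 0, 150, 0, 0, 0, 0, 0, 0, 180, 0, 0, 0, 0, 0, 0, 210, 0, 0, 0, 0, 0, 0, 220]

```text
t: 3.45
ee_pos: [464.4, 8.7, 168.5]
tool_rot: [3.14, -0.083, 0.003]
wrist_force: [-1.9, -1.1, 6.6]
width: 26.1
gripper_force: 38.9
```

```bash
python3 -c "
from h import *
go(464,9.7,260)
print(observe()['gripper_force'])
im=read_camera('scene')[150:280,250:390]
cv2.imwrite('pics/k1.png',cv2.resize(im,None,fx=4,fy=4)[:,:,::-1])"
```

```text
t 3.5 pos [464.4   8.7 168.5] yaw -3.0 tilt [0.002 0.   ] w 26.1 d cm [-0.03 -0.1  -9.15] F [-1.9 -1.1  6.6]
38.90942573547363
```

View pics/k1.png

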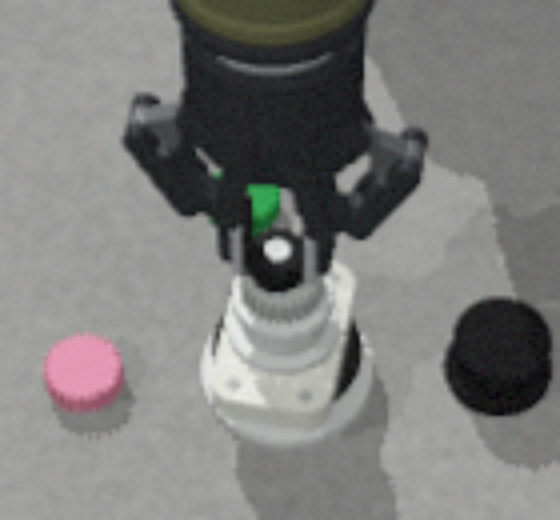

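The crop shows the pads closed on the knob (cap at (278,248) in the crop), tips just above the gear, and the rest of the stack undisturbed. Lift and carry.

Emit:
servo_tool:
  rows: [0, 0, -0.5, 0, 0, 0, 220, 0, 0, -2, 0, 0, 0, 220, 0, 0, -3, 0, 0, 0, 220, 1, 0, -2, 0, 0, 0, 220, 2, 3, 0, 0, 0, 0, 220, 2.5, 4, 0, 0, 0, 0, 220, 2.5, 4, 0, 0, 0, 0, 220, 2.5, 4, 0, 0, 0, 0, 220, 2.5, 4, 0, 0, 0, 0, 220, 2.5, 4, 0, 0, 0, 0, 220]

```text
t: 4.5
ee_pos: [607.1, -230.7, 243.1]
tool_rot: [-3.14, 0.083, -0.001]
wrist_force: [0.5, 1.0, -0.5]
width: 26.3
gripper_force: 39.4
```

Emit:
servo_tool:
  rows: [1.5, 2, 0, 0, 0, 0, 220, 0, 0, 0, 0, 0, 0, 220, 0, 0, 0, 0, 0, 0, 220]

```text
t: 4.8
ee_pos: [620.3, -249.6, 242.2]
tool_rot: [-3.139, 0.084, 0.001]
wrist_force: [-1.0, -0.1, -0.6]
width: 25.6
gripper_force: 39.4
```

```bash
python3 -c "
from h import *
go(622,-251.4,85.5)"
```

```text
t 4.8 pos [ 620.3 -249.6  242.2] yaw -3.1 tilt [-0.001 -0.001] w 25.6 d cm [ 0.19  0.19 15.67] F [-1.  -0.1 -0.6]
```

Emit:
servo_tool:
  rows: [0.2, 0.2, 2, 0, 0, 0, 220, 0, 0, 3.5, 0, 0, 0, 220, 0, 0, 3.5, 0, 0, 0, 220, 0, 0, 3, 0, 0, 0, 220, 0, 0, 2, 0, 0, 0, 220, 0, 0, 0.7, 0, 0, 0, 220, 0, 0, 0, 0, 0, 0, 220, 0, 0, 0, 0, 0, 0, 220]

```text
t: 5.6
ee_pos: [623.1, -251.2, 96.9]
tool_rot: [3.14, -0.082, 0.003]
wrist_force: [0.3, -1.3, -0.7]
width: 26.0
gripper_force: 39.5
```

```bash
python3 -c "
from h import *
go(622,-251.4,84.5)
im=read_camera('scene')[230:350,100:250]
cv2.imwrite('pics/k2.png',cv2.resize(im,None,fx=4,fy=4)[:,:,::-1])"
```

```text
t 5.6 pos [ 623.1 -251.2   96.9] yaw -3.0 tilt [0.002 0.   ] w 26.0 d cm [-0.11  0.02  1.24] F [ 0.3 -1.3 -0.7]
```

View pics/k2.png

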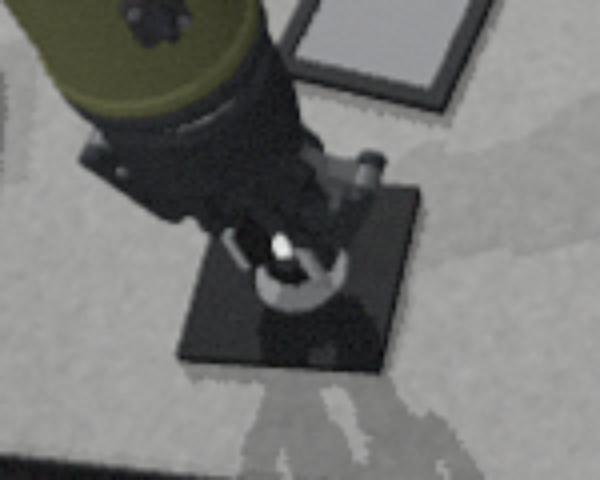

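The crop shows the knob (cap at (281,245) in the crop) just above the recess and centred on it. Lower slowly.

Emit:
servo_tool:
  rows: [-0.1, 0, 0.5, 0, 0, 0, 220, 0, 0, 0.3, 0, 0, 0, 220, 0, 0, 0.2, 0, 0, 0, 220, 0, 0, 0.1, 0, 0, 0, 220, 0, 0, 0.1, 0, 0, 0, 220, 0, 0, 0, 0, 0, 0, 220, 0, 0, 0, 0, 0, 0, 220]

```text
t: 6.35
ee_pos: [621.2, -251.7, 84.6]
tool_rot: [3.14, -0.083, -0.0]
wrist_force: [-3.9, 0.8, 9.4]
width: 25.7
gripper_force: 40.4
```

Emit:
servo_tool:
  rows: [0, 0, 0, 0, 0, 0, 150, 0, 0, 0, 0, 0, 0, 90, 0, 0, 0, 0, 0, 0, 30, 0, 0, 0, 0, 0, 0, 0, 0, 0, 0, 0, 0, 0, 0, 0, 0, -2, 0, 0, 0, 0, 0, 0, -4, 0, 0, 0, 0, 0, 0, -4, 0, 0, 0, 0, 0, 0, -4, 0, 0, 0, 0, 0, 0, 0, 0, 0, 0, 0]

```text
t: 7.35
ee_pos: [623.9, -252.2, 229.9]
tool_rot: [3.137, -0.083, 0.016]
wrist_force: [1.0, -0.3, -1.0]
width: 85.3
gripper_force: 0.0
```

```bash
python3 -c "
from h import *
go(464,9.5,220)
im=read_camera('scene')[230:350,100:250]
cv2.imwrite('pics/k3.png',cv2.resize(im,None,fx=4,fy=4)[:,:,::-1])"
```

```text
t 7.3 pos [ 623.9 -252.2  229.9] yaw -3.0 tilt [0.01  0.003] w 85.3 d cm [-17.36 -25.29   0.74] F [ 1.  -0.3 -1. ]
```

View pics/k3.png

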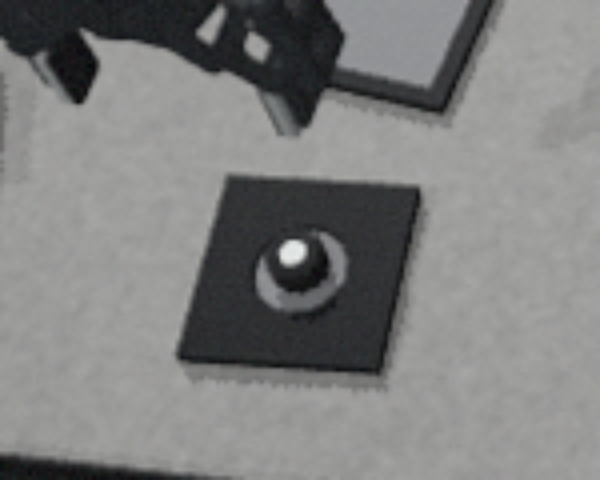

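Knob sits upright and centred in the recess (cap at (293,253) in the crop). Back to the stack for the gear.

Emit:
servo_tool:
  rows: [-2.3, -3.3, 0, 0, 0, 0, 0, -2.6, -3.8, 0, 0, 0, 0, 0, -2.6, -3.8, 0, 0, 0, 0, 0, -2.6, -3.8, 0, 0, 0, 0, 0, -2.6, -3.8, 0, 0, 0, 0, 0, -2.6, -3.8, 0, 0, 0, 0, 0, -2.1, -3, 0, 0, 0, 0, 0, 0, 0, 1.5, 0, 0, 0, 0, 0, 0, 1.5, 0, 0, 0, 0, 0, 0, 0, 0, 0, 0, 0]

```text
t: 8.4
ee_pos: [459.5, 10.2, 191.5]
tool_rot: [3.14, -0.081, -0.007]
wrist_force: [-0.4, 0.7, -1.0]
width: 85.4
gripper_force: 0.0
```

```bash
python3 -c "
from h import *
go(464,9.5,153)
print(onz('scene',173.2,293.2,23))"
```

```text
t 8.4 pos [459.5  10.2 191.5] yaw -3.0 tilt [-0.004  0.   ] w 85.4 d cm [0.47 0.05 3.84] F [-0.4  0.7 -1. ]
[ 621.47368673 -251.09757465   23.        ]
```

Emit:
servo_tool:
  rows: [0.4, 0.05, 1.3, 0, 0, 0, 0, 0, 0, 1.5, 0, 0, 0, 0, 0, 0, 0.9, 0, 0, 0, 0, 0, 0, 0, 0, 0, 0, 0, 0, 0, 0, 0, 0, 0, 60, 0, 0, 0, 0, 0, 0, 90, 0, 0, 0, 0, 0, 0, 120, 0, 0, 0, 0, 0, 0, 150, 0, 0, 0, 0, 0, 0, 180, 0, 0, 0, 0, 0, 0, 190]

```text
t: 9.4
ee_pos: [465.2, 9.4, 157.3]
tool_rot: [3.14, -0.083, 0.002]
wrist_force: [-2.2, -0.3, 7.7]
width: 36.8
gripper_force: 39.2
```

```bash
python3 -c "
from h import *
go(464,9.5,240)
im=read_camera('scene')[150:280,250:390]
cv2.imwrite('pics/g1.png',cv2.resize(im,None,fx=4,fy=4)[:,:,::-1])"
```

```text
t 9.4 pos [465.2   9.4 157.3] yaw -3.0 tilt [0.001 0.   ] w 36.8 d cm [-0.11 -0.   -8.27] F [-2.2 -0.3  7.7]
```

View pics/g1.png

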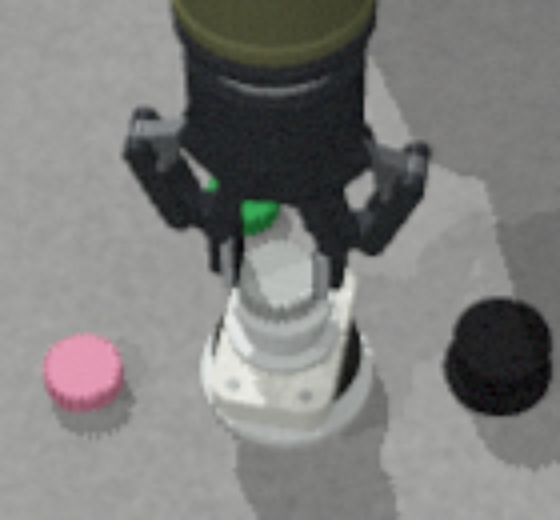

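The pads hold the gear (top at (285,275) in the crop), but only by its upper edge. I'll reopen, go a little deeper and regrip.

Emit:
servo_tool:
  rows: [0, 0, 0, 0, 0, 0, 120, 0, 0, 0, 0, 0, 0, 100, 0, 0, 0.4, 0, 0, 0, 100, 0, 0, 0, 0, 0, 0, 100, 0, 0, 0, 0, 0, 0, 100]

```text
t: 9.95
ee_pos: [464.8, 9.4, 152.1]
tool_rot: [-3.14, 0.083, 0.001]
wrist_force: [0.3, -0.5, -0.2]
width: 52.4
gripper_force: 0.0
```

Emit:
servo_tool:
  rows: [0, 0, 0.2, 0, 0, 0, 110, 0, 0, 0, 0, 0, 0, 125, 0, 0, 0, 0, 0, 0, 135, 0, 0, 0, 0, 0, 0, 145, 0, 0, 0, 0, 0, 0, 160, 0, 0, 0, 0, 0, 0, 190, 0, 0, 0, 0, 0, 0, 190]

```text
t: 10.65
ee_pos: [464.9, 9.4, 150.6]
tool_rot: [3.14, -0.083, 0.0]
wrist_force: [-1.8, -0.0, 5.0]
width: 38.1
gripper_force: 39.7
```

Emit:
servo_tool:
  rows: [0, 0, -0.5, 0, 0, 0, 190, 0, 0, -2, 0, 0, 0, 190, 0, 0, -3, 0, 0, 0, 190, 1, 0, -1.5, 0, 0, 0, 190, 3, 0.2, 0, 0, 0, 0, 190, 4, 0.2, 0, 0, 0, 0, 190, 4, 0.2, 0, 0, 0, 0, 190, 3, 0.2, 0, 0, 0, 0, 190, 0.7, 0, 0, 0, 0, 0, 190, 0, 0, 0, 0, 0, 0, 190]

```text
t: 11.65
ee_pos: [621.6, -6.9, 219.7]
tool_rot: [-3.14, 0.083, 0.002]
wrist_force: [0.2, 0.0, -1.9]
width: 38.0
gripper_force: 40.3
```

```bash
python3 -c "
from h import *
go(621.5,-7,82)"
```

```text
t 11.7 pos [621.6  -6.9 219.7] yaw -3.0 tilt [-0.001 -0.   ] w 38.0 d cm [1.000e-02 2.000e-02 1.377e+01] F [ 0.2  0.  -1.9]
```

Emit:
servo_tool:
  rows: [0, 0, 2, 0, 0, 0, 190, 0, 0, 3.5, 0, 0, 0, 190, 0, 0, 3.5, 0, 0, 0, 190, 0, 0, 2.4, 0, 0, 0, 190, 0, 0, 1.2, 0, 0, 0, 190, 0, 0, 0.4, 0, 0, 0, 190, 0, 0, 0.3, 0, 0, 0, 190, 0, 0, 0.2, 0, 0, 0, 190, 0, 0, 0.1, 0, 0, 0, 190, 0, 0, 0, 0, 0, 0, 190]

```text
t: 12.65
ee_pos: [621.6, -6.9, 85.0]
tool_rot: [-3.14, 0.083, -0.002]
wrist_force: [0.4, 0.2, -1.9]
width: 38.2
gripper_force: 40.3
```

```bash
python3 -c "
from h import *
go(621.5,-7,80.6)"
```

```text
t 12.7 pos [621.6  -6.9  85. ] yaw -3.0 tilt [ 0.001 -0.   ] w 38.2 d cm [-0.01  0.01  0.44] F [ 0.4  0.2 -1.9]
```

Emit:
servo_tool:
  rows: [0, 0, 0.2, 0, 0, 0, 190, 0, 0, 0.15, 0, 0, 0, 190, 0, 0, 0.1, 0, 0, 0, 190, 0, 0, 0, 0, 0, 0, 190, 0, 0, 0, 0, 0, 0, 190]

```text
t: 13.15
ee_pos: [621.4, -6.9, 80.7]
tool_rot: [3.14, -0.083, 0.001]
wrist_force: [-2.5, 0.8, 7.3]
width: 37.8
gripper_force: 41.2
```

Emit:
servo_tool:
  rows: [0, 0, 0, 0, 0, 0, 130, 0, 0, 0, 0, 0, 0, 80, 0, 0, 0, 0, 0, 0, 30, 0, 0, 0, 0, 0, 0, 0, 0, 0, -1.5, 0, 0, 0, 0, 0, 0, -3, 0, 0, 0, 0, -1, 0, -4, 0, 0, 0, 0, -3, 0, -3, 0, 0, 0, 0, -4, -0.2, 0, 0, 0, 0, 0, -4, -0.2, 0, 0, 0, 0, 0]

```text
t: 14.15
ee_pos: [501.0, 3.6, 196.9]
tool_rot: [-3.14, 0.083, -0.006]
wrist_force: [0.0, -0.7, -0.2]
width: 85.4
gripper_force: 0.0
```

Emit:
servo_tool:
  rows: [-3, -0.2, 0, 0, 0, 0, 0, -0.6, -0.2, 1, 0, 0, 0, 0, 0, 0, 0, 0, 0, 0, 0]

```text
t: 14.45
ee_pos: [464.7, 9.5, 185.5]
tool_rot: [3.14, -0.081, -0.0]
wrist_force: [0.9, -0.2, 0.5]
width: 85.4
gripper_force: 0.0
```

```bash
python3 -c "
from h import *
go(464,9.5,133)
im=read_camera('scene')[180:340,250:390]
cv2.imwrite('pics/g2.png',cv2.resize(im,None,fx=3.7,fy=3.7)[:,:,::-1])"
```

```text
t 14.4 pos [464.7   9.5 185.5] yaw -3.0 tilt [-0.     0.001] w 85.4 d cm [-0.07  0.    5.25] F [ 0.9 -0.2  0.5]
```

View pics/g2.png

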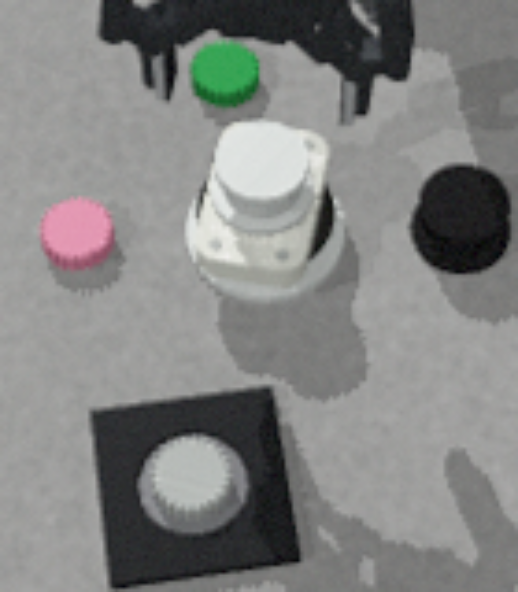

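The gear lies flat in the middle of its recess (top at (192,475) in the crop). The spool stands on the stack with its top at (262,165). Next, the spool.

Emit:
servo_tool:
  rows: [0, 0, 2, 0, 0, 0, 0, 0, 0, 2, 0, 0, 0, 0, 0, 0, 1.4, 0, 0, 0, 0, 0, 0, 0, 0, 0, 0, 30, 0, 0, 0, 0, 0, 0, 60, 0, 0, 0, 0, 0, 0, 80, 0, 0, 0, 0, 0, 0, 100, 0, 0, 0, 0, 0, 0, 120, 0, 0, 0, 0, 0, 0, 160, 0, 0, 0, 0, 0, 0, 160]

```text
t: 15.5
ee_pos: [466.5, 9.4, 132.0]
tool_rot: [3.14, -0.083, 0.003]
wrist_force: [-1.4, -0.7, 7.7]
width: 48.3
gripper_force: 39.9
```

```bash
python3 -c "
from h import *
go(628,237,200)
print(onz('scene',320.8,224.6,75),onz('scene',301.9,308.4,19))"
```

```text
t 15.5 pos [466.5   9.4 132. ] yaw -3.0 tilt [ 0.002 -0.   ] w 48.3 d cm [ 14.94 -23.58  -6.76] F [-1.4 -0.7  7.7]
[470.36332996  12.4004306   75.        ] [623.14975629  -5.62482989  19.        ]
```

Emit:
servo_tool:
  rows: [0, 0, -0.5, 0, 0, 0, 160, 0, 0, -2, 0, 0, 0, 160, 0, 0, -3, 0, 0, 0, 160, 0, 0, -2.3, 0, 0, 0, 160, 1.5, -2, 0, 0, 0, 0, 160, 2.4, -4, 0, 0, 0, 0, 160, 2.6, -4.2, 0, 0, 0, 0, 160, 2.6, -4.2, 0, 0, 0, 0, 160, 2.6, -4.2, 0, 0, 0, 0, 160, 2.2, -3.5, 0, 0, 0, 0, 160]

```text
t: 16.5
ee_pos: [617.2, 225.3, 209.4]
tool_rot: [-3.14, 0.081, -0.0]
wrist_force: [0.8, -0.7, 0.4]
width: 47.9
gripper_force: 41.5
```

Emit:
servo_tool:
  rows: [1, -1.5, 0, 0, 0, 0, 160, 0, 0, 2, 0, 0, 0, 160, 0, 0, 3, 0, 0, 0, 160, 0, 0, 2, 0, 0, 0, 160, 0, 0, 1, 0, 0, 0, 160, 0, 0, 0, 0, 0, 0, 160, 0, 0, 0, 0, 0, 0, 160]

```text
t: 17.2
ee_pos: [627.6, 237.3, 129.9]
tool_rot: [-3.14, 0.083, -0.001]
wrist_force: [0.2, 0.5, 0.2]
width: 48.1
gripper_force: 41.5
```

```bash
python3 -c "
from h import *
go(628,237,94.5)
im=read_camera('scene')[210:400,340:540]
cv2.imwrite('pics/s1.png',cv2.resize(im,None,fx=3,fy=3)[:,:,::-1])"
```

```text
t 17.2 pos [627.6 237.3 129.9] yaw -3.0 tilt [ 0.001 -0.001] w 48.1 d cm [0.04 0.03 3.54] F [0.2 0.5 0.2]
```

View pics/s1.png

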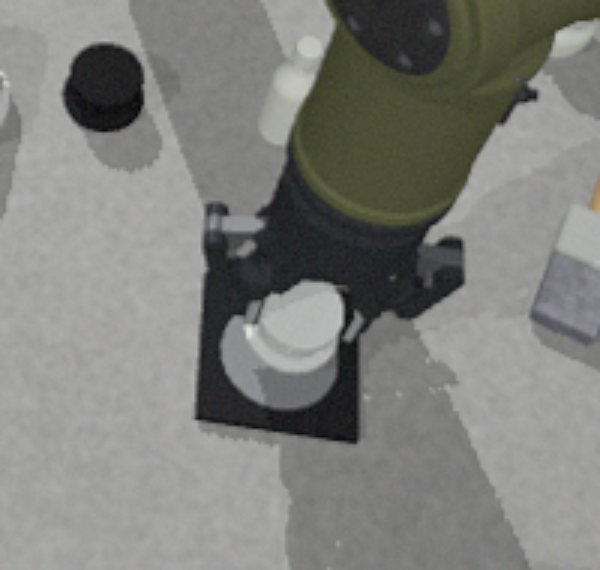

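The spool is held upright above its recess (flange top at (303,315) in the crop), and the bottle at (290,95) is clear of the arm. Lower it.

Emit:
servo_tool:
  rows: [0, 0, 1, 0, 0, 0, 160, 0, 0, 1, 0, 0, 0, 160, 0, 0, 0.6, 0, 0, 0, 160, 0, 0, 0.4, 0, 0, 0, 160, 0, 0, 0.3, 0, 0, 0, 160, 0, 0, 0.1, 0, 0, 0, 160, 0, 0, 0.1, 0, 0, 0, 160, 0, 0, 0, 0, 0, 0, 160, 0, 0, 0, 0, 0, 0, 160]

```text
t: 18.15
ee_pos: [627.3, 237.3, 94.2]
tool_rot: [-3.14, 0.083, -0.001]
wrist_force: [-0.6, -0.5, 0.6]
width: 48.1
gripper_force: 41.7
```

Emit:
servo_tool:
  rows: [0, 0, 0.1, 0, 0, 0, 160, 0, 0, 0, 0, 0, 0, 160, 0, 0, 0, 0, 0, 0, 160]

```text
t: 18.45
ee_pos: [627.3, 237.3, 94.2]
tool_rot: [-3.14, 0.083, -0.001]
wrist_force: [-2.8, -1.9, 8.0]
width: 48.1
gripper_force: 42.3
```

Emit:
servo_tool:
  rows: [0, 0, 0, 0, 0, 0, 90, 0, 0, 0, 0, 0, 0, 50, 0, 0, 0, 0, 0, 0, 0, 0, 0, 0, 0, 0, 0, 0, 0, 0, 0, 0, 0, 0, 0, 0, 0, -2, 0, 0, 0, 0, 0, 0, -3, 0, 0, 0, 0, -1, 2, -3, 0, 0, 0, 0, -2.4, 4, 0, 0, 0, 0, 0, -2.6, 4.2, 0, 0, 0, 0, 0]

```text
t: 19.45
ee_pos: [561.8, 138.5, 173.8]
tool_rot: [-3.139, 0.081, -0.004]
wrist_force: [0.6, -0.6, -0.6]
width: 85.4
gripper_force: 0.0
```

Emit:
servo_tool:
  rows: [-2.6, 4.2, 0, 0, 0, 0, 0, -2.6, 4.2, 0, 0, 0, 0, 0, -2.2, 3.5, 0, 0, 0, 0, 0, -1.5, 1.5, 0, 0, 0, 0, 0, 0, 0, 0, 0, 0, 0, 0]

```text
t: 19.95
ee_pos: [463.6, 6.4, 172.9]
tool_rot: [3.138, -0.089, -0.003]
wrist_force: [1.1, -0.1, 1.0]
width: 85.3
gripper_force: 0.0
```

```bash
python3 -c "
from h import *
go(464,9.5,100)
im=read_camera('scene')[180:370,270:490]
cv2.imwrite('pics/s2.png',cv2.resize(im,None,fx=3,fy=3)[:,:,::-1])"
```

```text
t 19.9 pos [463.6   6.4 172.9] yaw -3.3 tilt [-0.002  0.002] w 85.3 d cm [ 0.04 -0.32  7.29] F [ 1.1 -0.1  1. ]
```

View pics/s2.png

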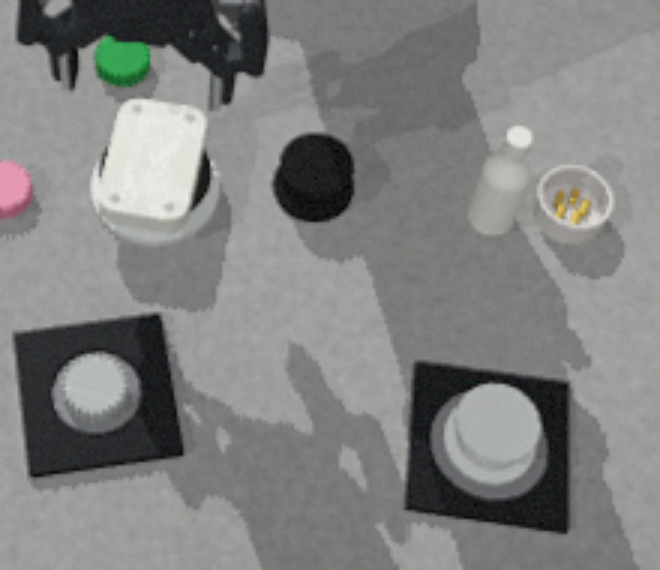

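Spool is flat in its recess (top at (498,423) in the crop); the cover lies alone on the stand at (155,158). Measure the cover.

```bash
python3 -c "
from h import *
print('spool',onz('scene',436,321,37).round(1))
# four screws on cover top from crop pixels -> z=43
S=np.array([onz('scene',270+u/3,180+v/3,43)[:2] for u,v in((141,110),(191,118),(115,198),(178,209))])
print('screws mean',S.mean(0).round(1),S.round(1).tolist())
d=(S[2]+S[3])-(S[0]+S[1]);print('yaw',np.degrees(np.arctan2(d[1],d[0])))
go(464,9.5,100)"
```

```text
spool [628.2 237.5  37. ]
screws mean [467.8  14.5] [[430.7, -0.2], [433.5, 34.1], [501.7, -8.7], [505.4, 32.9]]
yaw -3.855286387651237
t 20.0 pos [465.3   8.2 173.2] yaw -3.2 tilt [0.    0.001] w 85.2 d cm [-0.14 -0.13  7.32] F [ 0.6  0.7 -0.3]
```

Emit:
servo_tool:
  rows: [0.2, -0.2, 2, 0, 0, 0, 0, 0, 0, 3, 0, 0, 0, 0, 0, 0, 1.7, 0, 0, 0, 0, 0, 0, 0.8, 0, 0, 0, 0, 0, 0, 0, 0, 0, 0, 0, 0, 0, 0, 0, 0, 0, 30, 0, 0, 0, 0, 0, 0, 50, 0, 0, 0, 0, 0, 0, 70, 0, 0, 0, 0, 0, 0, 90, 0, 0, 0, 0, 0, 0, 120]
  force: 50

```text
t: 21.0
ee_pos: [468.6, 11.3, 98.9]
tool_rot: [-3.14, 0.083, -0.003]
wrist_force: [0.2, -0.2, 7.2]
width: 58.5
gripper_force: 52.4
```

```bash
python3 -c "
from h import *
go(459,-245,180)
im=read_camera('scene')[150:280,250:390]
cv2.imwrite('pics/v1.png',cv2.resize(im,None,fx=4,fy=4)[:,:,::-1])"
```

```text
t 21.0 pos [468.6  11.3  98.9] yaw -3.0 tilt [ 0.002 -0.   ] w 58.5 d cm [ 0.42 25.64 -8.11] F [ 0.2 -0.2  7.2]
```

View pics/v1.png

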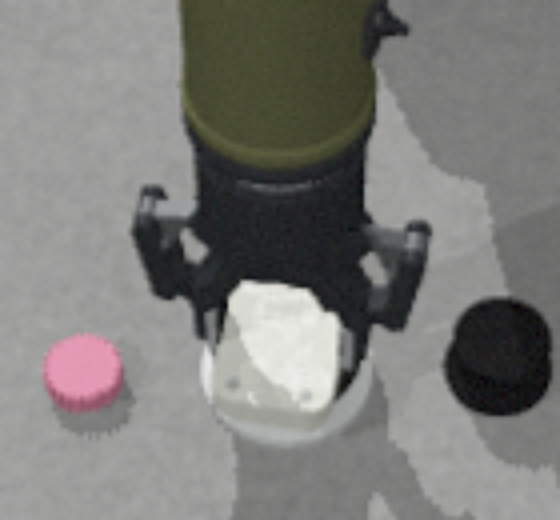

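Both pads are on the cover's long sides, with the cover still on the stand (front face at (275,400) in the crop). Lift and carry.

Emit:
servo_tool:
  rows: [0, 0, -0.5, 0, 0, 0, 120, 0, 0, -2, 0, 0, 0, 120, 0, 0, -3, 0, 0, 0, 120, 0, 1, -2, 0, 0, 0, 120, 0, 3, 0, 0, 0, 0, 120, 0, 4.2, 0, 0, 0, 0, 120, 0, 4.2, 0, 0, 0, 0, 120, 0.1, 4.2, 0, 0, 0, 0, 120, 0.1, 4.2, 0, 0, 0, 0, 120, 0.1, 3, 0, 0, 0, 0, 120]

```text
t: 22.05
ee_pos: [457.6, -229.9, 173.3]
tool_rot: [3.139, -0.087, -0.0]
wrist_force: [0.6, -0.5, -1.5]
width: 59.0
gripper_force: 54.4
```

Emit:
servo_tool:
  rows: [0.1, 1.8, 0, 0, 0, 0, 120, 0, 0, 1.5, 0, 0, 5, 120, 0, 0, 2.5, 0, 0, 0, 120, 0, 0, 1, 0, 0, 0, 120, 0, 0, 0, 0, 0, 0, 120, 0, 0, 0, 0, 0, 0, 120]

```text
t: 22.65
ee_pos: [458.8, -244.5, 123.4]
tool_rot: [-3.134, 0.219, -0.0]
wrist_force: [0.7, 0.6, -0.6]
width: 58.9
gripper_force: 54.4
```

```bash
python3 -c "
from h import *
go(459,-245,79)
im=np.hstack([read_camera('top')[200:340,400:540],read_camera('scene')[160:300,130:270]])
cv2.imwrite('pics/v2.png',cv2.resize(im,None,fx=2.85,fy=2.85)[:,:,::-1])"
```

```text
t 22.6 pos [ 458.8 -244.5  123.4] yaw -8.0 tilt [ 0. -0.] w 58.9 d cm [0.03 0.05 4.44] F [ 0.7  0.6 -0.6]
```

View pics/v2.png

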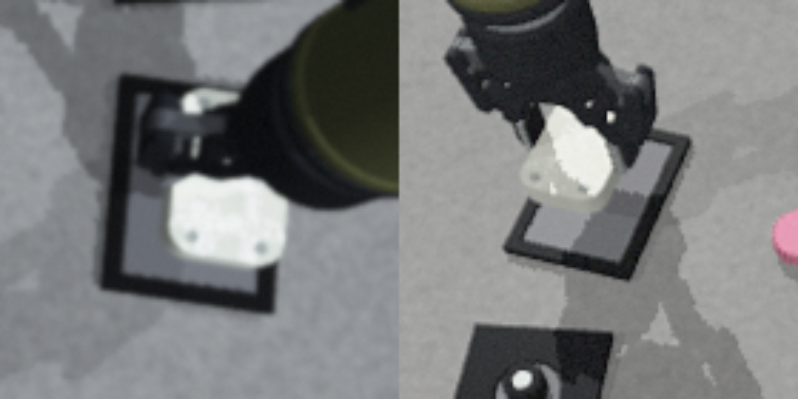

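Top view (left) shows the cover over the oblong recess, aligned with it; the scene view (right) shows its front end at (568,205) in the picture. Check the front edge's x, then lower.

```bash
python3 -c "
from h import *
print(onz('scene',130+168/2.85,160+208/2.85,49.5))
print('rear',onz('top',400+225/2.85,200+265/2.85,67.5),'front',onz('top',400+210/2.85,200+88/2.85,67.5))"
```

```text
[ 501.94484384 -246.21423719   49.5       ]
rear [ 409.59584788 -238.31521346   67.5       ] front [ 504.197216  -237.6585748   67.5      ]
```

Emit:
servo_tool:
  rows: [0, 0.05, 1, 0, 0, 0, 120, 0, 0, 1, 0, 0, 0, 120, 0, 0, 1, 0, 0, 0, 120, 0, 0, 0.5, 0, 0, 0, 120, 0, 0, 0, 0, 0, 0, 120, 0, 0, 0, 0, 0, 0, 120]

```text
t: 23.35
ee_pos: [458.5, -245.0, 87.7]
tool_rot: [-3.134, 0.219, 0.001]
wrist_force: [0.3, -0.2, -1.9]
width: 58.8
gripper_force: 54.4
```

Emit:
servo_tool:
  rows: [0.2, 0, 0.3, 0, 0, 0, 120, 0, 0, 0.2, 0, 0, 0, 120, 0, 0, 0.2, 0, 0, 0, 120, 0, 0, 0.1, 0, 0, 0, 120, 0, 0, 0.1, 0, 0, 0, 120, 0, 0, 0.05, 0, 0, 0, 120, 0, 0, 0, 0, 0, 0, 120, 0, 0, 0, 0, 0, 0, 120]

```text
t: 24.15
ee_pos: [460.4, -245.4, 79.0]
tool_rot: [3.134, -0.22, 0.0]
wrist_force: [-2.3, 0.7, 6.6]
width: 58.7
gripper_force: 55.2
```

Contact at the expected height. Release and retreat upward.

Emit:
servo_tool:
  rows: [0, 0, 0, 0, 0, 0, 60, 0, 0, 0, 0, 0, 0, 30, 0, 0, 0, 0, 0, 0, 0, 0, 0, 0, 0, 0, 0, 0, 0, 0, 0, 0, 0, 0, 0, 0, 0, -2, 0, 0, 0, 0, 0, 0, -4, 0, 0, 0, 0, 0, 0, -4, 0, 0, 0, 0, 0, 0, -4, 0, 0, 0, 0, 0, 0, -4, 0, 0, 0, 0]

```text
t: 25.15
ee_pos: [460.1, -245.2, 260.0]
tool_rot: [-3.134, 0.22, 0.0]
wrist_force: [0.8, -1.0, -1.1]
width: 85.3
gripper_force: 0.0
```

Emit:
servo_tool:
  rows: [0, -4, 0, 0, 0, 0, 0, 0, -4, 0, 0, 0, 0, 0, 0, -4, 0, 0, 0, 0, 0, 0, 0, 0, 0, 0, 0, 0, 0, 0, 0, 0, 0, 0, 0, 0, 0, 0, 0, 0, 0, 0]

```text
t: 25.75
ee_pos: [477.0, -127.7, 258.3]
tool_rot: [3.133, -0.222, -0.001]
wrist_force: [-0.2, 0.2, 0.0]
width: 85.4
gripper_force: 0.0
```

```bash
python3 -c "
from h import *
print(observe()['wrist_force'])
im=read_camera('scene')[150:400,110:510]
cv2.imwrite('pics/end.png',cv2.resize(im,None,fx=2,fy=2)[:,:,::-1])"
```

```text
[-0.23778695  0.24504583  0.00840548]
```

View pics/end.png

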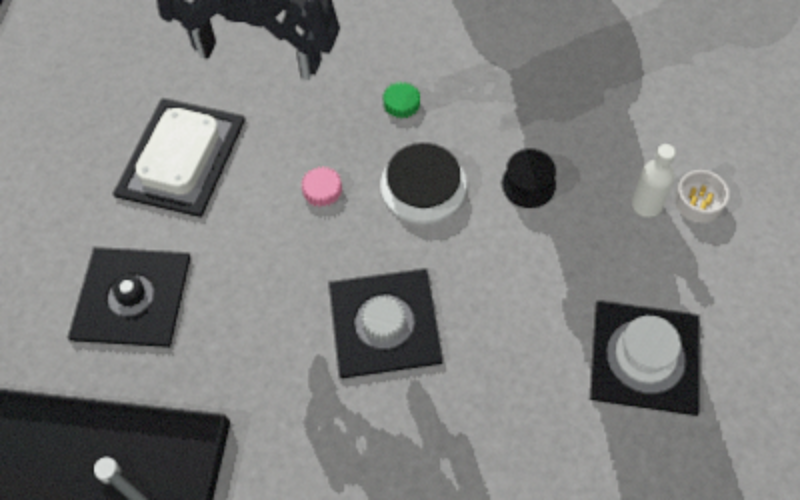

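The end picture shows the cover at (180,150), knob at (128,292), gear at (384,318) and spool at (650,345), each in its own recess. The bottle (655,185) and cup (702,195) are untouched, and the gripper is clear. Hand in.

```bash
python3 -c "
from cell import *
print(sign_off())"
```

```text
the job is handed in; nothing more can be done
None
```

The knob, gear, spool and cover each lie flat in their own recess, the oil bottle and screw cup were not touched, and the job is handed in at about 26 s; no verdict was returned.

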